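# Hang the routing templates back on their hooks

## Robot

A 6-joint arm with a two-finger parallel gripper is mounted at the origin on the work surface. World frame = base frame: x ahead of the robot, y to its left, z up, the work surface at z = 0. Lengths are in m, angles in rad, forces in N, time in s.
With the tool pointing down it reaches from about 0.3 to 0.875 m from the base axis. Payload 6.4 kg.
Tool frame: the origin (TCP) lies midway between the tips of the shut fingers; the grasp point (between the pads) lies 19 mm behind it; z points along the fingers, y is the direction in which the jaws open and shut (so a half turn about z gives the same grasp; the last joint's range is limited). The gripper opens to 85 mm and grips with 20 to 120 N. Pads are 22 mm wide; open, the fingers measure 114 mm over their backs; the gripper's body (76 mm by 85 mm) begins 54 mm behind the grasp point. The pads swing forward as they close: fully open they stand 13 mm farther back than shut.
Start: joints at [0.976, 0.181, 1.607, -0, 1.354, -0.206], TCP at [0.218, 0.532, 0.231] pointing down, gripper open.
Joint ranges: [-2.99, 2.99], [-0.89, 2.07], [0.3, 2.58], [-1.14, 4.28], [0, 2.63], [-3.12, 3.12]. Speed limits (rad/s): [2.57, 2.57, 3.01, 3.14, 3.14, 3.14].

## Interface

Orientations are given as a 3x3 rotation matrix whose columns are the frame's x, y, z axes.
In Python, from station import manip, viewer gives the robot as it stands.
- The arm moves only by the tool move_arm, never from a script. Its argument "steps" is a list of rows, each an object of numbers: "hand": the closure, from 0 (fully open) to 1 (shut); "dx", "dy", "dz": the shift along the tool's x, y, z in mm; "turn": the turn about the tool's z in rad. A call has 1 to 10 rows; each row is the pose to reach, as a shift and turn from the pose commanded when the call began, along the tool's axes at that moment; what a row does not reach only later rows make up. A row lasts 1/8 s, in which the tool goes at most 62.5 mm and 10.7 degrees, less where a joint would pass 70% of its speed; a pose out of reach is approached as far as the arm can. A call with a gripper value outside its range is refused whole. The fingers move at their own pace and stop on an object; "force" is the grip in N (left out, the last holds). Time passes only in rows, so rows that repeat a pose let the fingers close. It gives the time, the measured TCP pose, the force and the opening at its end, in the units of the state.
- manip.get_obs(): the state, without advancing time (a new reading comes with each control period).
- viewer.snapshot(name): name is "scene" or "top"; returns the picture (400x640x3 uint8, red, green, blue); there is no depth.
- viewer.calibration(name): a dict with "K" (3x3 intrinsics, pixels), "k1" (the pictures are not rectified: a ray, as slopes to the right and down, at radius r is drawn at 1 + k1 r^2 times it, then the intrinsics apply), "world_from_camera" (4x4, takes a point from camera to world coordinates). Camera axes: x right, y down, z forward; pixel columns grow to the right and rows downward; lengths in m; the calibration is good to about 2 mm. A picture is of the moment at which its call begins. calibration takes no time and is no camera call.
- manip.sign_off(): hands the job in, once; it reports no verdict.
The state is a dict: "t": time; "joints": joint angles; "joint_vel": joint speeds; "joint_torque": joint torques, N m; "tcp_pos": TCP position; "tcp_rot": TCP orientation; "ft_force": force on the tool from outside, world axes, zero at the start; "moment": the same for the moment, N m; "finger_gap": finger opening in m.
Only numpy, scipy, OpenCV 4.12 (cv2) and the standard library are available. Lean on these libraries where they do the work, as an engineer would, in place of code of your own. Each camera call takes 0.05 s, during which the arm holds its last target.

## Task

Slide the red and the blue routing template up out of the slotted wooden block and hang each by its grip opening on the hook of the stand of its own colour, left hanging there upright, still and released. Leave the yellow template standing in its slot, do not drop a template, and leave everything else on the bench where it is.

Things in the scene. Friction and masses are not known exactly. Their poses are not given: they have to be found in the camera images.
- tmpl_red_center (a point): Middle of the red routing template: upright flat plastic plate 6 mm thick, 110 wide, 170 tall, 110 g, in a slot of the block; its lower and top edges are 85 mm below and above this point. x: the plate's normal, y: along its width, z up; both faces alike. The top 36 mm is a solid bar; under it the grip opening, 44 mm high, 74 wide, upper corners sloped. One square window below the opening.
- tmpl_blue_center (a point): Middle of the blue routing template: upright flat plastic plate 6 mm thick, 110 wide, 170 tall, 110 g, in a slot of the block; its lower and top edges are 85 mm below and above this point. x: the plate's normal, y: along its width, z up; both faces alike. The top 36 mm is a solid bar; under it the grip opening, 44 mm high, 74 wide, upper corners sloped. Two windows below the opening.
- tmpl_yellow_center (a point): Middle of the yellow routing template: upright flat plastic plate 6 mm thick, 110 wide, 170 tall, 110 g, in a slot of the block; its lower and top edges are 85 mm below and above this point. x: the plate's normal, y: along its width, z up; both faces alike. The top 36 mm is a solid bar; under it the grip opening, 44 mm high, 74 wide, upper corners sloped. No window below the opening. It stays in the block.
- tmpl_red_crest (a point): Middle of the upper edge of the red template's grip opening (the underside of its bar), 49 mm above the plate's middle, in mid-thickness (flat over the middle 32 mm); this edge rests on the hook when it hangs.
- tmpl_blue_crest (a point): The same point of the blue template: underside of its bar, 49 mm above the plate's middle.
- block: Wooden storage block, fixed, 168 (x) x 150 (y) x 55 mm high; origin at the centre of its underside. Three parallel slots along its y, 54 mm apart (at x = -54, 0 and 54), 8.4 mm wide, 118 mm long, 43 mm deep (floor 12 mm above the table), each holding one template; which colour stands where varies.
- hook_red_seat (a point): Hook seat of the red stand (fixed; red base 120 x 110 x 12 mm, red post 16 mm square): middle of the prong's upper side, 200 mm above the table, over the base's middle. The flat steel prong, 14 mm wide, 8 thick, lies level along this frame's x; free end at x = -57 mm, turned up, top 12 mm above the seat; post face at x = +42 mm, post top level with the seat. z up.
- hook_blue_seat (a point): Hook seat of the blue stand (fixed; blue base 120 x 110 x 12 mm, blue post 16 mm square): middle of the prong's upper side, 200 mm above the table, over the base's middle. The flat steel prong, 14 mm wide, 8 thick, lies level along this frame's x; free end at x = -57 mm, turned up, top 12 mm above the seat; post face at x = +42 mm, post top level with the seat. z up.
- glue: White glue bottle, 56 mm diameter, 150 mm tall; origin at the centre of its underside. Bystander.
- jar: Amber jar with steel lid, 72 mm diameter, 100 mm tall; origin under its centre. Bystander.
- tape: Roll of tape lying flat, 90 mm diameter, 25 mm high; origin under its centre. Bystander.
- driver: Screwdriver with green handle lying on the table. Bystander.
- offcut: Offcut of wood, 50 x 160 x 22 mm; origin under its centre. Bystander.
- tin: Small brass tin, 36 mm diameter, 28 mm high, standing on the blue stand's base under its prong; origin under its centre. Bystander.
- drill: Cordless drill standing on its battery, about 195 mm tall and 210 mm long; origin under the battery. Bystander.
Not all that is in view belongs to the job. Of the things that look like the part that bears tmpl_red_center, the larger one is meant. There is more than one size of the part that bears tmpl_blue_center; the job needs the smaller.

How it is judged:
By the outcome, as a careful person would: the job done as asked, in the order asked, and still so for the second after the job is handed in, with the robot touching nothing.
It also fails if it takes over 72 s, if anything falls off the work surface, if the arm or the gripper's body presses on something with over 40 N, if the wrist force passes 120 N, or if a joint passes its speed limit or range.

## Working session

There is one attempt and no reset: what is moved stays moved. The work goes in short steps, Python scripts to look and compute and a tool call to move; the robot and the scene stay as the last step left them, time stands still between calls to the robot, and variables do not carry over. Pictures are saved under pics/ and viewed, and the job is handed in when it is done.

Besides the shell and the picture viewer there is one more tool, called after ">>>" as name(argument=value, ...), one argument or row to a line, values as JSON. move_arm: Moves the arm, as the interface text tells. Its arguments: {"type":"object","properties":{"steps":{"type":"array","items":{"type":"object","properties":{"hand":{"type":"number"},"dx":{"type":"number"},"dy":{"type":"number"},"dz":{"type":"number"},"turn":{"type":"number"}}}},"force":{"type":"number"}},"required":["steps"]}

```bash
ls; mkdir -p pics; python3 - <<'E'
from station import manip, viewer
import cv2
for n in ("scene","top"):
    im=viewer.snapshot(n); cv2.imwrite(f"pics/{n}0.png",im[:,:,::-1])
    print(n,viewer.calibration(n))
print(manip.get_obs())
E
```

```text
pics
scene {'K': array([[437.61165081,   0.        , 319.17272074],
       [  0.        , 437.61165081, 192.18152787],
       [  0.        ,   0.        ,   1.        ]]), 'k1': -0.06578908918074387, 'world_from_camera': array([[ 0.75741583,  0.39244212, -0.52183373,  1.13289668],
       [ 0.65270463, -0.43395481,  0.62101521, -0.67788681],
       [ 0.01726027, -0.81097004, -0.58483303,  0.82906136],
       [ 0.        ,  0.        ,  0.        ,  1.        ]])}
top {'K': array([[424.27420676,   0.        , 321.52558339],
       [  0.        , 424.27420676, 204.5918129 ],
       [  0.        ,   0.        ,   1.        ]]), 'k1': 0.009254770912195093, 'world_from_camera': array([[-0.02391474, -0.99582862,  0.08805361,  0.40302316],
       [-0.99966002,  0.02473582,  0.00824521,  0.04426938],
       [-0.01038889, -0.0878265 , -0.99608161,  1.48783012],
       [ 0.        ,  0.        ,  0.        ,  1.        ]])}
{'t': 0.1, 'joints': array([ 9.75663331e-01,  1.81477878e-01,  1.60792346e+00,  2.85247177e-05,
        1.35379138e+00, -2.06288158e-01]), 'joint_vel': array([-0.00067172, -0.00158892, -0.00237592, -0.00086055,  0.0005806 ,
       -0.00102275]), 'joint_torque': array([ 1.59319911e-04, -4.45878303e+01, -3.52237487e+01, -3.43304091e-04,
        4.20130804e-03, -4.51543400e-06]), 'tcp_pos': array([0.21767633, 0.53166418, 0.23046052]), 'tcp_rot': array([[-9.25345122e-01,  3.79124727e-01, -9.20089777e-04],
       [ 3.79125677e-01,  9.25344264e-01, -1.30935055e-03],
       [ 3.54992625e-04, -1.56043081e-03, -9.99998720e-01]]), 'ft_force': array([ 0.43710097, -0.21517164, -0.97821476]), 'moment': array([-0.01246418, -0.02251527,  0.00419177]), 'finger_gap': 0.08528832190123029}
```

View pics/scene0.png

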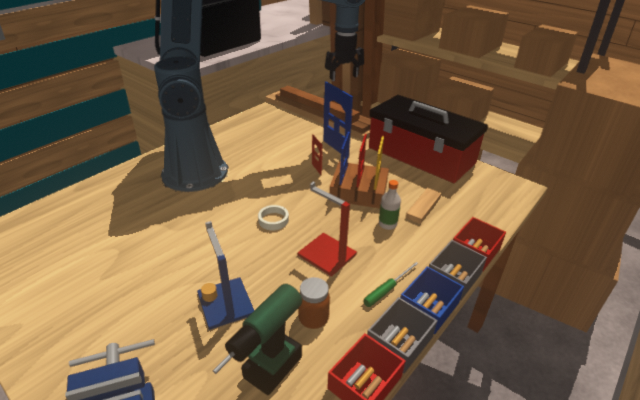

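View pics/top0.png

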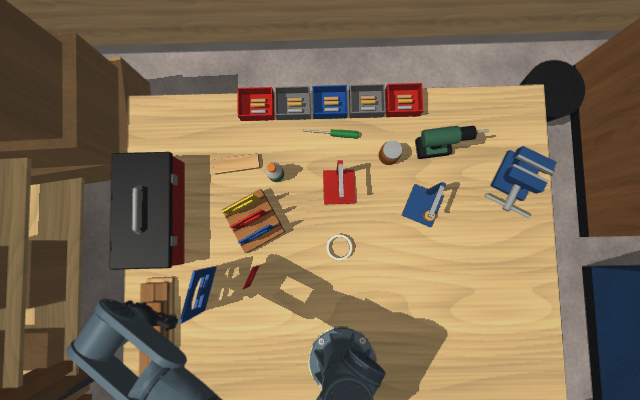

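```bash
python3 - <<'E'
import cv2
a=cv2.imread("pics/scene0.png");b=cv2.imread("pics/top0.png")
cv2.imwrite("pics/c1.png",cv2.resize(a[70:270,180:420],None,fx=3.3,fy=3,interpolation=2)[:, :])
cv2.imwrite("pics/c2.png",cv2.resize(b[140:260,200:300],None,fx=5,fy=5,interpolation=2))
cv2.imwrite("pics/c3.png",cv2.resize(b[140:260,310:470],None,fx=5,fy=5,interpolation=2))
E
```

```text
(no output)
```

View pics/c1.png

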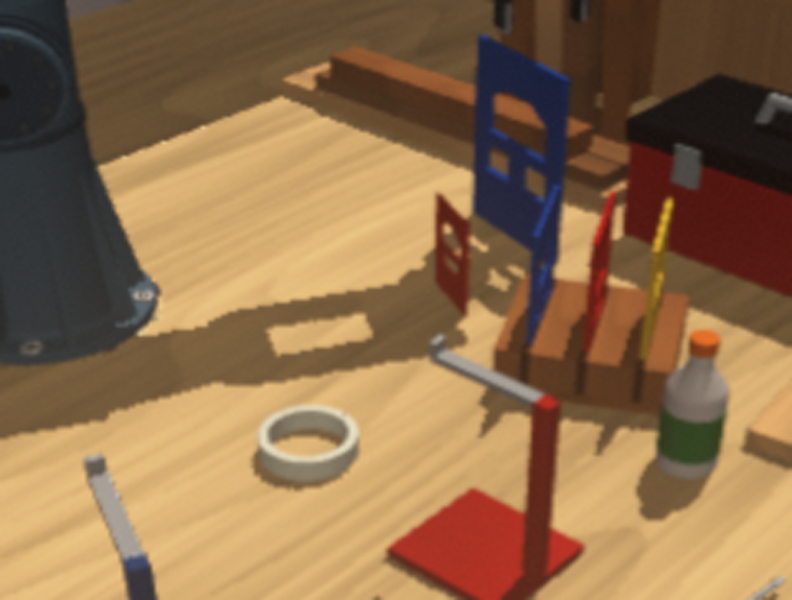

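View pics/c2.png

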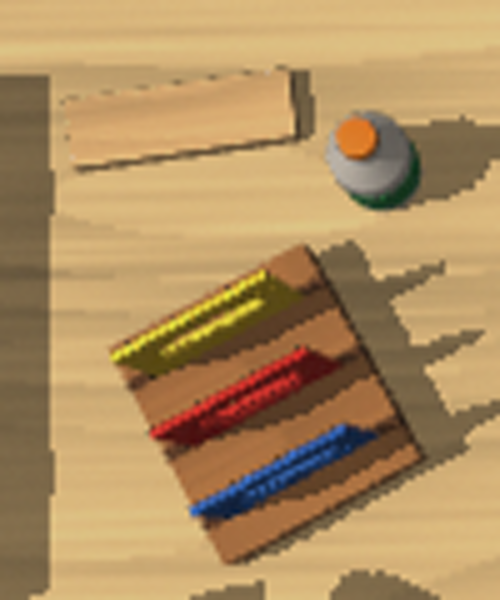

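View pics/c3.png

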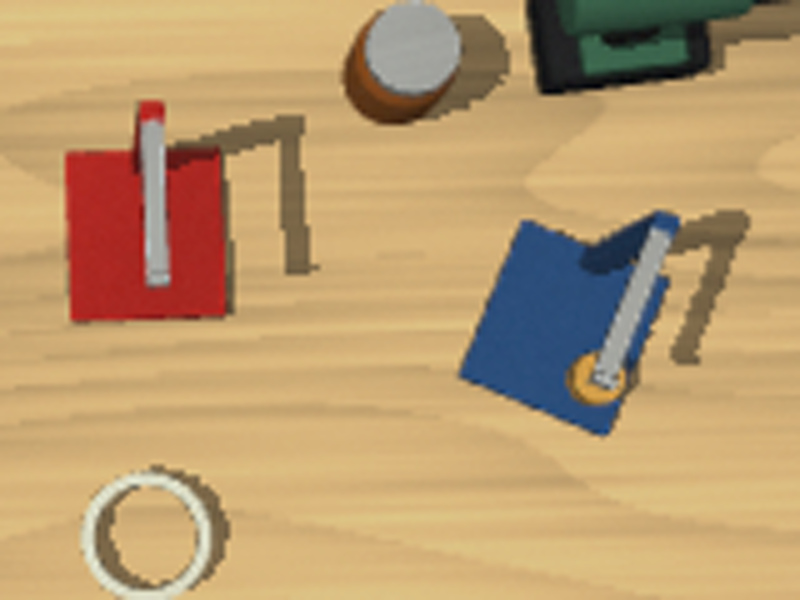

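```bash
cat > h.py <<'E'
import numpy as np, cv2
from station import manip, viewer
C={n:viewer.calibration(n) for n in("scene","top")}
def proj(n,P):
    c=C[n];T=np.linalg.inv(c["world_from_camera"]);P=np.atleast_2d(P)
    return cv2.projectPoints(P.astype(float),cv2.Rodrigues(T[:3,:3])[0],T[:3,3],c["K"],np.array([c["k1"],0,0,0,0.]))[0][:,0]
def back(n,uv,z):
    c=C[n];W=c["world_from_camera"]
    p=cv2.undistortPoints(np.array(uv,float).reshape(-1,1,2),c["K"],np.array([c["k1"],0,0,0,0.]))[:,0]
    d=np.c_[p,np.ones(len(p))]@W[:3,:3].T
    return W[:3,3]+d*((z-W[2,3])/d[:,2])[:,None]
def crop(pts,x0,y0,s=5): return (np.array(pts,float)+.5)/s-.5+[x0,y0]
E
python3 - <<'E'
from h import *
np.set_printoptions(precision=4,suppress=True)
def rep(nm,pts,z,x0=200,y0=140):
    w=back("top",crop(pts,x0,y0),z)
    d=w[1]-w[0];print(nm,w[:,:2].tolist(),"mid",w[:2].mean(0)[:2],"len",np.hypot(*d[:2]),"ang",np.degrees(np.arctan2(d[1],d[0])))
rep("yel",[(110,357),(268,272)],.182)
rep("red",[(152,436),(308,350)],.182)
rep("blu",[(192,512),(350,427)],.182)
rep("blk",[(305,245),(425,457),(228,563)],.055)
rep("blkedge",[(425,457),(228,563)],.055)
rep("redhook",[(157,280),(152,118)],.2,310,140)
rep("redtip-top",[(157,270),(157,284)],.212,310,140)
rep("redbase",[(65,153),(72,322),(228,314),(220,150)],.012,310,140)
rep("bluhook",[(607,380),(662,228)],.2,310,140)
rep("blubase",[(460,377),(523,220),(608,436)],.012,310,140)
E
```

```text
yel [[0.5062467603465368, 0.36442473452844115], [0.5566855285386464, 0.2661259531985479]] mid [0.5315 0.3153] len 0.11048402485282445 ang -62.83687317097578
red [[0.4567877423075043, 0.3386596543014664], [0.5075542594354141, 0.24185050339600447]] mid [0.4822 0.2903] len 0.10931262946400501 ang -62.32757694006843
blu [[0.4095346338803445, 0.31427990283082485], [0.45934171807224417, 0.2164925576980029]] mid [0.4344 0.2654] len 0.10974110671860667 ang -63.00839991269353
blk [[0.5895048463335194, 0.26229067902368153], [0.4433424816165542, 0.1828469665597194], [0.37542101126005756, 0.31651906028805493]] mid [0.5164 0.2226] len 0.16635726707815274 ang -151.4745680314038
blkedge [[0.4433424816165542, 0.1828469665597194], [0.37542101126005756, 0.31651906028805493]] mid [0.4094 0.2497] len 0.1499385033175447 ang 116.9360364810905
redhook [[0.542928538594338, -0.00513991697024177], [0.6430711944010694, -0.004862629835868333]] mid [ 0.593 -0.005] len 0.10014303969912422 ang 0.15864709980595146
redtip-top [[0.5477059283549973, -0.0048493970035886624], [0.5391938965903892, -0.004611603366738527]] mid [ 0.5434 -0.0047] len 0.008515352639522583 ang 178.39979108628577
redbase [[0.6547830837429882, 0.04980401378543544], [0.535346204566526, 0.04779674526475458], [0.5382458700320952, -0.061214045925982216], [0.6541092810242916, -0.059165178827962545]] mid [0.5951 0.0488] len 0.11945374516659969 ang -179.03717185684147
bluhook [[0.4751506767697869, -0.27593010906421467], [0.5670709976925652, -0.3136312007733179]] mid [ 0.5211 -0.2948] len 0.09935148571916158 ang -22.30097143756834
blubase [[0.4902577690093278, -0.2209644443262342], [0.5991262980884087, -0.26935446501579036], [0.4468314278361194, -0.3215491583460365]] mid [ 0.5447 -0.2452] len 0.11913836798520595 ang -23.96425026077995
```

```bash
cat > ov.py <<'E'
from h import *
def box(cx,cy,a,x0,x1,y0,y1,z0,z1):
    c,s=np.cos(a),np.sin(a)
    return [(cx+c*x-s*y,cy+s*x+c*y,z) for z in(z0,z1) for x,y in((x0,y0),(x1,y0),(x1,y1),(x0,y1))]
E_=[(0,1),(1,2),(2,3),(3,0),(4,5),(5,6),(6,7),(7,4),(0,4),(1,5),(2,6),(3,7)]
def draw(n,im,boxes,win,s):
    x0,y0,x1,y1=win
    o=cv2.resize(im[y0:y1,x0:x1],None,fx=s,fy=s,interpolation=2)
    for b,col in boxes:
        p=(proj(n,np.array(b))-[x0,y0]+.5)*s-.5
        for i,j in E_: cv2.line(o,tuple(int(v) for v in p[i].round()),tuple(int(v) for v in p[j].round()),col,1,cv2.LINE_AA)
    return o
def hook(x,y,a): return [(box(x,y,a,-.06,.06,-.055,.055,0,.012),(0,255,0)),(box(x,y,a,-.057,.042,-.007,.007,.192,.2),(255,0,255)),(box(x,y,a,.042,.058,-.008,.008,.012,.2),(255,255,0)),(box(x,y,a,-.057,-.05,-.007,.007,.2,.212),(0,255,255))]
def tmpl(x,y,a,zb=.012): return [(box(x,y,a,-.003,.003,-.055,.055,zb,zb+.17),(255,255,255)),(box(x,y,a,-.003,.003,-.037,.037,zb+.09,zb+.134),(0,255,0))]
E
cat > o1.py <<'E'
from ov import *
r=np.radians
B=hook(.5956,-.0055,r(.6))+hook(.523,-.2955,r(-23.3))
T=tmpl(.4822,.2903,r(27.3))+tmpl(.4344,.2654,r(27.3))+[(box(.4822,.2903,r(27.3),-.084,.084,-.075,.075,0,.055),(255,0,255))]
a=cv2.imread("pics/scene0.png");b=cv2.imread("pics/top0.png")
cv2.imwrite("pics/v1.png",draw("top",b,B,(315,150,455,245),5))
cv2.imwrite("pics/v2.png",draw("top",b,T,(210,180,300,260),6))
cv2.imwrite("pics/v3.png",draw("scene",a,T+B[:4],(295,120,415,280),3.7))
cv2.imwrite("pics/v4.png",draw("scene",a,B[4:],(190,210,290,330),5))
E
python3 o1.py
```

```text
(no output)
```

View pics/v1.png

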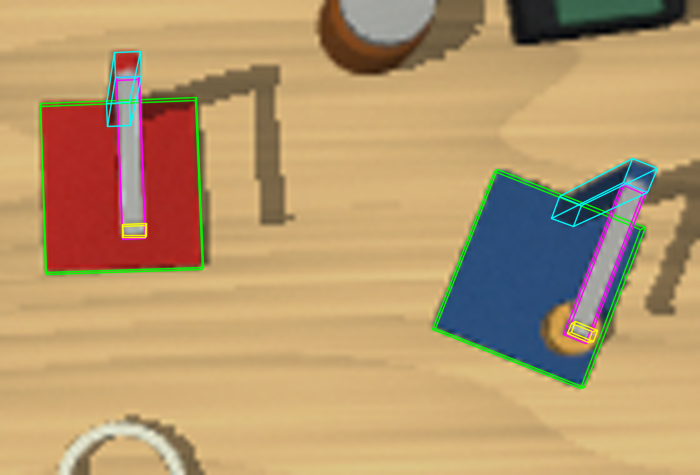

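View pics/v2.png

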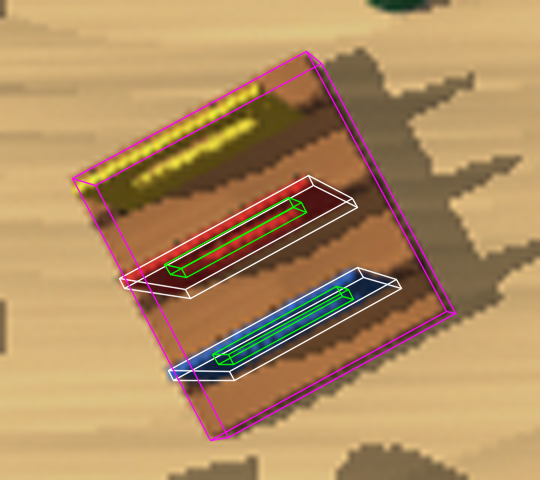

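View pics/v3.png

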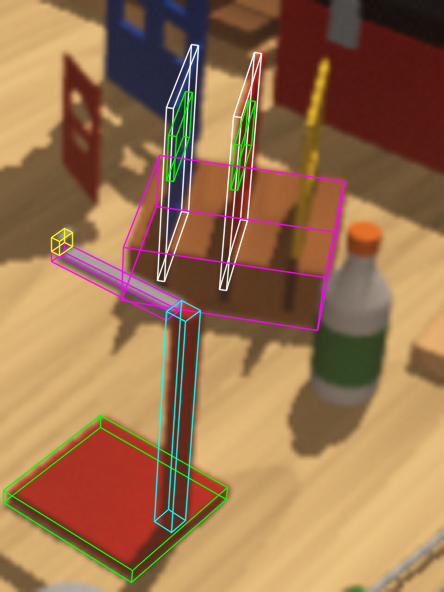

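View pics/v4.png

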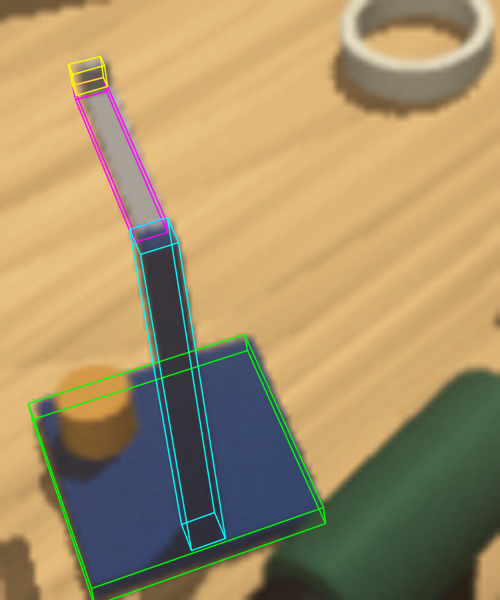

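```bash
cat > go.py <<'E'
import sys,numpy as np
from station import manip
def rel(x,y,z,a):
    o=manip.get_obs();R=o["tcp_rot"];d=R.T@(np.array([x,y,z])-o["tcp_pos"])*1000
    c=np.degrees(np.arctan2(R[1,1],R[0,1]))
    print("t",round(o["t"],2),"pos",o["tcp_pos"].round(4),"yang",round(c,2),"tilt",R[:2,2].round(4),"F",o["ft_force"].round(2),"gap",round(o["finger_gap"],4),"-> shift",d.round(1),"turn",round(np.radians(c-a),4))
if len(sys.argv)>4: rel(*map(float,sys.argv[1:5]))
E
python3 go.py .4822 .2903 .33 27.3;python3 go.py .4822 .2903 .152 27.3
```

```text
t 0.1 pos [0.2177 0.5317 0.2305] yang 67.72 tilt [-0.0009 -0.0013] F [ 0.44 -0.22 -0.98] gap 0.0853 -> shift [-336.2 -123.2  -99.5] turn 0.7055
t 0.1 pos [0.2177 0.5317 0.2305] yang 67.72 tilt [-0.0009 -0.0013] F [ 0.44 -0.22 -0.98] gap 0.0853 -> shift [-336.3 -122.9   78.5] turn 0.7055
```

>>> move_arm(
  steps=[
    {"dz":-50},
    {"dz":-100,"hand":0.5},
    {"dx":-55,"dy":-20,"dz":-100,"turn":0.1,"hand":0.5},
    {"dx":-110,"dy":-40,"dz":-100,"turn":0.25,"hand":0.5},
    {"dx":-165,"dy":-60,"dz":-100,"turn":0.4,"hand":0.5},
    {"dx":-220,"dy":-80,"dz":-100,"turn":0.55,"hand":0.5},
    {"dx":-275,"dy":-100,"dz":-100,"turn":0.705,"hand":0.5},
    {"dx":-336,"dy":-123,"dz":-100,"turn":0.705,"hand":0.5},
    {"dx":-336,"dy":-123,"dz":-100,"turn":0.705,"hand":0.5},
    {"dx":-336,"dy":-123,"dz":-100,"turn":0.705,"hand":0.5},
  ],
  force=50,
)

```text
invalid input at $.steps[0]: expected keys hand, dx, dy, dz, turn
```

```bash
python3 go.py .4822 .2903 .152 27.3; python3 - <<'E'
from ov import *
a=viewer.snapshot("scene")[:,:,::-1].copy();b=viewer.snapshot("top")[:,:,::-1].copy()
cv2.imwrite("pics/a1.png",np.hstack([cv2.resize(a[60:260,280:430],None,fx=2.6,fy=2.6),cv2.resize(b[140:340,160:310],None,fx=2.6,fy=2.6)]))
E
```

```text
t 0.1 pos [0.2177 0.5317 0.2305] yang 67.72 tilt [-0.0009 -0.0013] F [ 0.44 -0.22 -0.98] gap 0.0853 -> shift [-336.3 -122.9   78.5] turn 0.7055
```

View pics/a1.png

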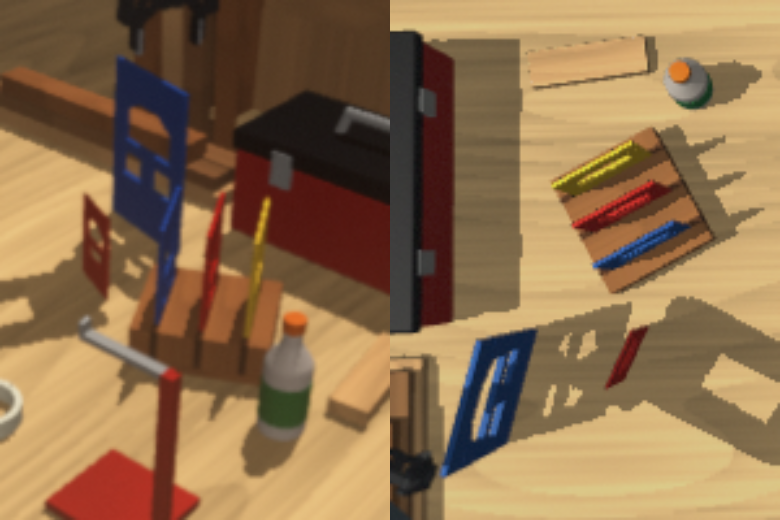

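The call was refused (all keys are needed), so nothing has moved yet. The picture matches the first one.

>>> move_arm(
  steps=[
    {"dx":0,"dy":0,"dz":-50,"turn":0,"hand":0.2},
    {"dx":0,"dy":0,"dz":-100,"turn":0,"hand":0.5},
    {"dx":-55,"dy":-20,"dz":-100,"turn":0.1,"hand":0.5},
    {"dx":-110,"dy":-40,"dz":-100,"turn":0.25,"hand":0.5},
    {"dx":-165,"dy":-60,"dz":-100,"turn":0.4,"hand":0.5},
    {"dx":-220,"dy":-80,"dz":-100,"turn":0.55,"hand":0.5},
    {"dx":-275,"dy":-100,"dz":-100,"turn":0.705,"hand":0.5},
    {"dx":-336,"dy":-123,"dz":-100,"turn":0.705,"hand":0.5},
    {"dx":-336,"dy":-123,"dz":-100,"turn":0.705,"hand":0.5},
    {"dx":-336,"dy":-123,"dz":-100,"turn":0.705,"hand":0.5},
  ],
  force=50,
)

```text
t: 1.45
tcp_pos: [0.4821, 0.2908, 0.3309]
tcp_rot: [[-0.458, 0.889, -0.001], [0.889, 0.458, 0.0], [0.001, -0.001, -1.0]]
ft_force: [0.1, -0.0, 0.3]
finger_gap: 0.0428
```

```bash
python3 go.py .4822 .2903 .152 27.3; cat > pic.py <<'E'
import sys
from ov import *
# name, scene window, top window
def pic(nm,ws=(280,60,430,260),wt=(160,140,310,340),s=2.6):
    a=viewer.snapshot("scene")[:,:,::-1].copy();b=viewer.snapshot("top")[:,:,::-1].copy()
    f=lambda m,w:cv2.resize(m[w[1]:w[3],w[0]:w[2]],None,fx=s,fy=s,interpolation=2)
    cv2.imwrite(f"pics/{nm}.png",np.hstack([f(a,ws),f(b,wt)]))
if __name__=="__main__": pic(sys.argv[1],*[eval(v) for v in sys.argv[2:]])
E
python3 pic.py a2
```

```text
t 1.45 pos [0.4821 0.2908 0.3309] yang 27.27 tilt [-0.0011  0.0001] F [ 0.08 -0.    0.27] gap 0.0428 -> shift [ -0.5   0.  178.9] turn -0.0005
```

View pics/a2.png

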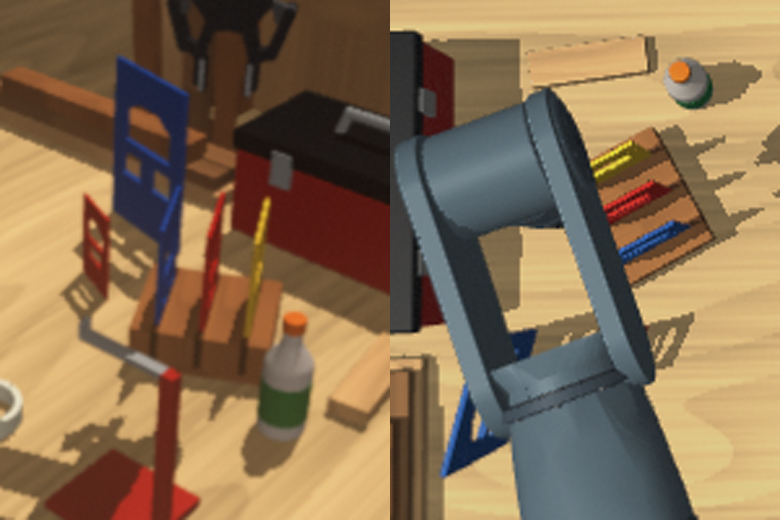

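The fingers (left picture, tips near columns 195 and 250) straddle the red plate at column 220. Descending.

>>> move_arm(
  steps=[
    {"dx":0,"dy":0,"dz":45,"turn":0,"hand":0.5},
    {"dx":0,"dy":0,"dz":90,"turn":0,"hand":0.5},
    {"dx":0,"dy":0,"dz":125,"turn":0,"hand":0.5},
    {"dx":0,"dy":0,"dz":155,"turn":0,"hand":0.5},
    {"dx":0,"dy":0,"dz":179,"turn":0,"hand":0.5},
    {"dx":0,"dy":0,"dz":179,"turn":0,"hand":0.5},
  ],
  force=50,
)

```text
t: 2.3
tcp_pos: [0.4798, 0.2916, 0.1505]
tcp_rot: [[-0.461, 0.887, -0.004], [0.887, 0.461, -0.001], [0.001, -0.004, -1.0]]
ft_force: [0.1, 0.3, 0.1]
finger_gap: 0.0427
```

```bash
python3 go.py .4822 .2903 .152 27.3; 
python3 pic.py a3
```

```text
t 2.3 pos [0.4798 0.2916 0.1505] yang 27.46 tilt [-0.0041 -0.0013] F [0.1  0.34 0.11] gap 0.0427 -> shift [-2.3  1.5 -1.6] turn 0.0028
```

View pics/a3.png

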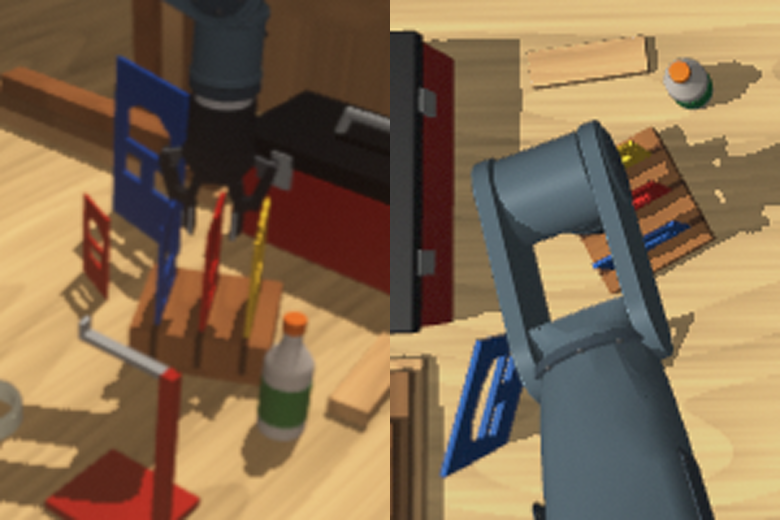

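The fingers straddle the red bar (left picture about x=190 and x=237, plate at 215), clear of blue and yellow. Closing.

>>> move_arm(
  steps=[
    {"dx":-2,"dy":1,"dz":-1,"turn":0,"hand":0.5},
    {"dx":-2,"dy":1,"dz":-1,"turn":0,"hand":0.75},
    {"dx":-2,"dy":1,"dz":-1,"turn":0,"hand":0.9},
    {"dx":-2,"dy":1,"dz":-1,"turn":0,"hand":1},
    {"dx":-2,"dy":1,"dz":-1,"turn":0,"hand":1},
    {"dx":-2,"dy":1,"dz":-1,"turn":0,"hand":1},
    {"dx":-2,"dy":1,"dz":-1,"turn":0,"hand":1},
  ],
  force=50,
)

```text
t: 3.28
tcp_pos: [0.4846, 0.2897, 0.1539]
tcp_rot: [[-0.459, 0.888, 0.001], [0.888, 0.459, 0.0], [-0.0, 0.001, -1.0]]
ft_force: [-0.1, -0.5, 4.6]
finger_gap: 0.0053
```

```bash
python3 go.py .4822 .2903 .152 27.3
```

```text
t 3.27 pos [0.4846 0.2897 0.1539] yang 27.33 tilt [0.0011 0.0003] F [-0.14 -0.47  4.59] gap 0.0053 -> shift [ 1.6 -1.8  1.9] turn 0.0004
```

>>> move_arm(
  steps=[
    {"dx":0,"dy":0,"dz":-10,"turn":0,"hand":1},
    {"dx":0,"dy":0,"dz":-25,"turn":0,"hand":1},
    {"dx":0,"dy":0,"dz":-40,"turn":0,"hand":1},
    {"dx":0,"dy":0,"dz":-60,"turn":0,"hand":1},
    {"dx":0,"dy":0,"dz":-90,"turn":0,"hand":1},
    {"dx":0,"dy":0,"dz":-130,"turn":0,"hand":1},
    {"dx":0,"dy":0,"dz":-165,"turn":0,"hand":1},
    {"dx":0,"dy":0,"dz":-195,"turn":0,"hand":1},
    {"dx":0,"dy":0,"dz":-195,"turn":0,"hand":1},
    {"dx":0,"dy":0,"dz":-195,"turn":0,"hand":1},
  ],
  force=50,
)

```text
t: 4.53
tcp_pos: [0.4835, 0.2894, 0.3475]
tcp_rot: [[-0.459, 0.888, -0.001], [0.888, 0.459, -0.0], [0.0, -0.001, -1.0]]
ft_force: [0.7, -0.1, -1.7]
finger_gap: 0.005
```

```bash
python3 go.py .45 -.0055 .352 0.6
python3 pic.py a4 "(280,20,430,220)"
```

```text
t 4.53 pos [0.4835 0.2894 0.3475] yang 27.33 tilt [-0.0013 -0.0005] F [ 0.74 -0.1  -1.68] gap 0.005 -> shift [-246.6 -165.2   -4.3] turn 0.4665
```

View pics/a4.png

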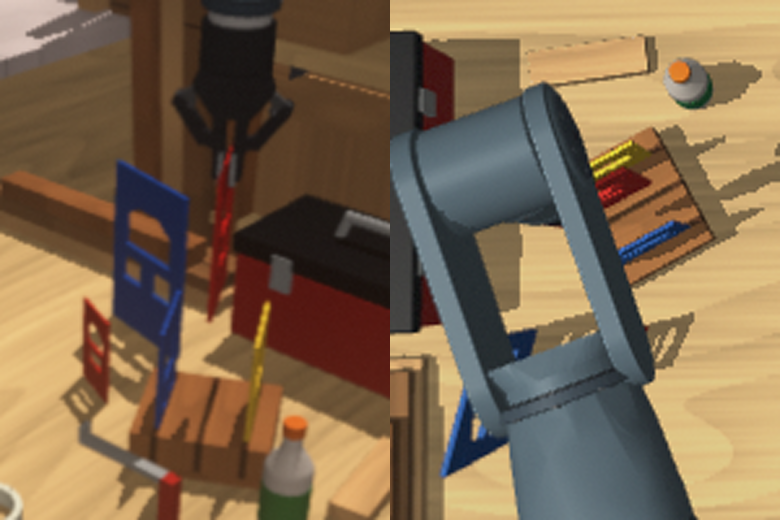

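Red is free of the slot and upright in the fingers; blue and yellow still stand. Carrying it to the front of the red hook.

>>> move_arm(
  steps=[
    {"dx":-15,"dy":-10,"dz":-5,"turn":0.03,"hand":1},
    {"dx":-45,"dy":-30,"dz":-5,"turn":0.09,"hand":1},
    {"dx":-80,"dy":-54,"dz":-5,"turn":0.16,"hand":1},
    {"dx":-120,"dy":-80,"dz":-5,"turn":0.24,"hand":1},
    {"dx":-160,"dy":-107,"dz":-5,"turn":0.32,"hand":1},
    {"dx":-195,"dy":-130,"dz":-5,"turn":0.39,"hand":1},
    {"dx":-225,"dy":-150,"dz":-5,"turn":0.44,"hand":1},
    {"dx":-242,"dy":-162,"dz":-5,"turn":0.466,"hand":1},
    {"dx":-246,"dy":-165,"dz":-5,"turn":0.466,"hand":1},
    {"dx":-246,"dy":-165,"dz":-5,"turn":0.466,"hand":1},
  ],
  force=50,
)

```text
t: 5.88
tcp_pos: [0.4502, -0.0048, 0.3532]
tcp_rot: [[-0.01, 1.0, -0.0], [1.0, 0.01, 0.0], [0.0, -0.0, -1.0]]
ft_force: [0.1, 1.4, -0.9]
finger_gap: 0.0052
```

```bash
python3 go.py .47 -.0055 .234 0.6
python3 pic.py a5 "(230,60,380,260)" "(260,120,410,320)"
```

```text
t 5.88 pos [ 0.4502 -0.0048  0.3532] yang 0.59 tilt [-0.0002  0.0003] F [ 0.12  1.44 -0.95] gap 0.0052 -> shift [ -1.   19.9 119.2] turn -0.0001
```

View pics/a5.png

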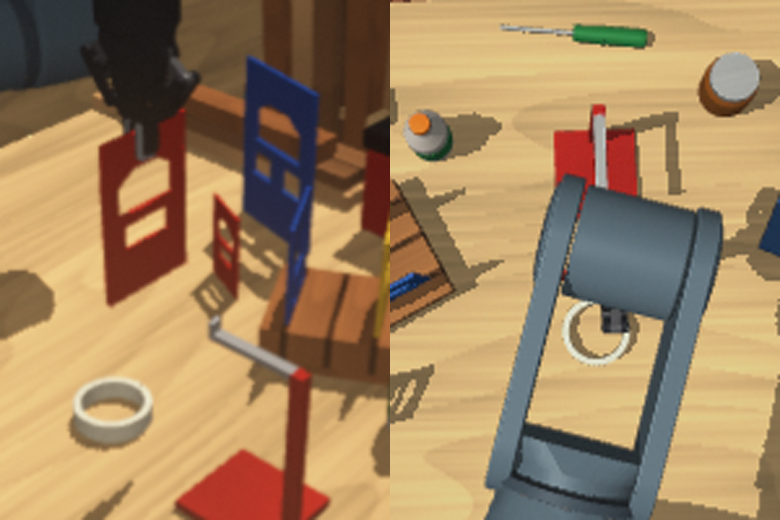

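>>> move_arm(
  steps=[
    {"dx":0,"dy":0,"dz":25,"turn":0,"hand":1},
    {"dx":0,"dy":5,"dz":60,"turn":0,"hand":1},
    {"dx":-1,"dy":10,"dz":95,"turn":0,"hand":1},
    {"dx":-1,"dy":16,"dz":115,"turn":0,"hand":1},
    {"dx":-1,"dy":20,"dz":119,"turn":0,"hand":1},
    {"dx":-1,"dy":20,"dz":119,"turn":0,"hand":1},
  ],
  force=50,
)

```text
t: 6.72
tcp_pos: [0.4709, -0.005, 0.2348]
tcp_rot: [[-0.012, 1.0, 0.0], [1.0, 0.012, -0.0], [-0.0, 0.0, -1.0]]
ft_force: [-0.1, -1.2, -0.2]
finger_gap: 0.0049
```

```bash
python3 go.py .5956 -.0055 .234 0.6
python3 - <<'E'
from ov import *
p=manip.get_obs()["tcp_pos"];r=np.radians
a=viewer.snapshot("scene")[:,:,::-1].copy()
o=draw("scene",a,tmpl(p[0],p[1],r(.6),p[2]-.008-.134)+hook(.5956,-.0055,r(.6))[1:],(240,100,380,260),3.7)
cv2.imwrite("pics/a6.png",np.hstack([o,cv2.resize(a[100:260,240:380],None,fx=1.9,fy=3.7)]))
E
```

```text
t 6.72 pos [ 0.4709 -0.005   0.2348] yang 0.69 tilt [ 0.0003 -0.0001] F [-0.1  -1.21 -0.24] gap 0.0049 -> shift [ -2.  124.7   0.8] turn 0.0016
```

View pics/a6.png

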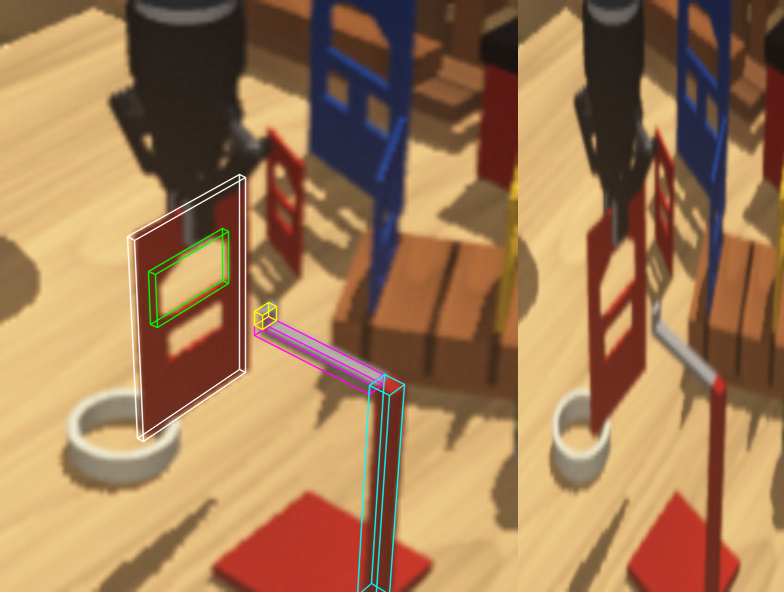

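Plate overlay agrees with the picture within about 2 mm (opening's lower edge at (160,318)–(228,283)), prong tip points into the opening. Sliding it over the prong.

>>> move_arm(
  steps=[
    {"dx":0,"dy":10,"dz":1,"turn":0,"hand":1},
    {"dx":0,"dy":25,"dz":1,"turn":0,"hand":1},
    {"dx":0,"dy":40,"dz":1,"turn":0,"hand":1},
    {"dx":-1,"dy":57,"dz":1,"turn":0,"hand":1},
    {"dx":-1,"dy":75,"dz":1,"turn":0,"hand":1},
    {"dx":-2,"dy":95,"dz":1,"turn":0,"hand":1},
    {"dx":-2,"dy":112,"dz":1,"turn":0,"hand":1},
    {"dx":-2,"dy":122,"dz":1,"turn":0,"hand":1},
    {"dx":-2,"dy":122,"dz":1,"turn":0,"hand":1},
    {"dx":-2,"dy":122,"dz":1,"turn":0,"hand":1},
  ],
  force=50,
)

```text
t: 8.02
tcp_pos: [0.5921, -0.0061, 0.2331]
tcp_rot: [[-0.011, 1.0, -0.001], [1.0, 0.011, 0.0], [0.0, -0.001, -1.0]]
ft_force: [1.0, 0.7, -1.0]
finger_gap: 0.0053
```

```bash
python3 go.py .5956 -.0055 .208 0.6
python3 pic.py a7 "(240,90,390,290)" "(260,120,410,320)"
```

```text
t 8.03 pos [ 0.5921 -0.0061  0.2331] yang 0.64 tilt [-0.0007  0.0001] F [ 1.    0.68 -1.04] gap 0.0053 -> shift [ 0.5  3.5 25.1] turn 0.0006
```

View pics/a7.png

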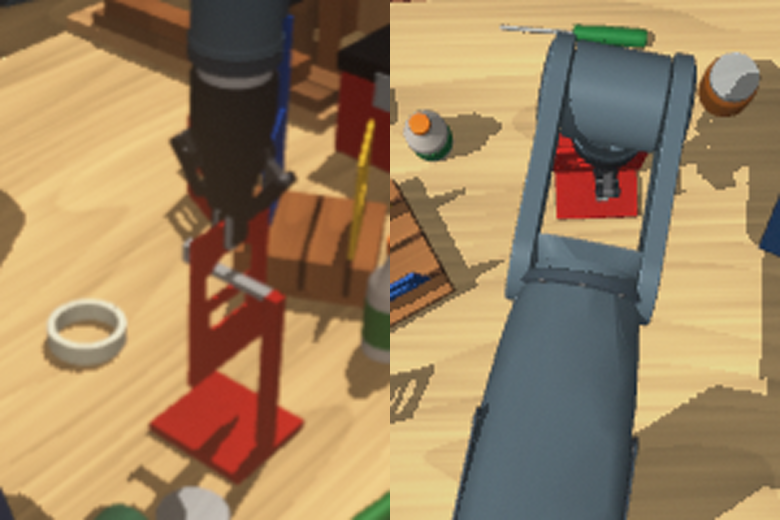

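The prong passes through the opening. Lowering until contact.

>>> move_arm(
  steps=[
    {"dx":0,"dy":0,"dz":8,"turn":0,"hand":1},
    {"dx":0,"dy":0,"dz":15,"turn":0,"hand":1},
    {"dx":0,"dy":0,"dz":20,"turn":0,"hand":1},
    {"dx":0,"dy":0,"dz":22,"turn":0,"hand":1},
    {"dx":0,"dy":0,"dz":22,"turn":0,"hand":1},
  ],
  force=50,
)

```text
t: 8.75
tcp_pos: [0.5924, -0.0061, 0.2111]
tcp_rot: [[-0.011, 1.0, -0.0], [1.0, 0.011, 0.0], [0.0, -0.0, -1.0]]
ft_force: [0.5, 0.3, -0.5]
finger_gap: 0.0053
```

```bash
python3 go.py .5956 -.0055 .208 0.6
```

```text
t 8.75 pos [ 0.5924 -0.0061  0.2111] yang 0.63 tilt [-0.0003  0.0001] F [ 0.47  0.33 -0.49] gap 0.0053 -> shift [0.6 3.2 3.1] turn 0.0005
```

>>> move_arm(
  steps=[
    {"dx":0,"dy":0,"dz":1,"turn":0,"hand":1},
    {"dx":0,"dy":0,"dz":2,"turn":0,"hand":1},
    {"dx":0,"dy":0,"dz":2,"turn":0,"hand":1},
  ],
  force=50,
)

```text
t: 9.12
tcp_pos: [0.5925, -0.0061, 0.2093]
tcp_rot: [[-0.011, 1.0, 0.0], [1.0, 0.011, -0.0], [-0.0, 0.0, -1.0]]
ft_force: [-0.0, 0.8, -0.7]
finger_gap: 0.0048
```

>>> move_arm(
  steps=[
    {"dx":0,"dy":0,"dz":1,"turn":0,"hand":1},
    {"dx":0,"dy":0,"dz":1,"turn":0,"hand":1},
  ],
  force=50,
)

```text
t: 9.38
tcp_pos: [0.5924, -0.0061, 0.2082]
tcp_rot: [[-0.011, 1.0, -0.0], [1.0, 0.011, 0.0], [0.0, -0.0, -1.0]]
ft_force: [-0.1, -0.3, 0.0]
finger_gap: 0.0053
```

>>> move_arm(
  steps=[
    {"dx":0,"dy":0,"dz":1,"turn":0,"hand":1},
    {"dx":0,"dy":0,"dz":1,"turn":0,"hand":1},
  ],
  force=50,
)

```text
t: 9.62
tcp_pos: [0.5926, -0.0062, 0.2079]
tcp_rot: [[-0.011, 1.0, 0.0], [1.0, 0.011, -0.0], [-0.0, 0.0, -1.0]]
ft_force: [-1.3, 1.1, 3.8]
finger_gap: 0.0054
```

>>> move_arm(
  steps=[
    {"dx":0,"dy":0,"dz":1,"turn":0,"hand":1},
    {"dx":0,"dy":0,"dz":1,"turn":0,"hand":1},
  ],
  force=50,
)

```text
t: 9.88
tcp_pos: [0.5926, -0.0061, 0.2078]
tcp_rot: [[-0.011, 1.0, 0.001], [1.0, 0.011, -0.0], [-0.0, 0.001, -1.0]]
ft_force: [-5.6, 1.0, 9.7]
finger_gap: 0.005
```

```bash
python3 - <<'E'
from ov import *
p=manip.get_obs()["tcp_pos"];r=np.radians
a=viewer.snapshot("scene")[:,:,::-1].copy()
o=draw("scene",a,hook(.5956,-.0055,r(.6))[1:],(290,130,360,250),4.8)
cv2.imwrite("pics/a8.png",np.hstack([o,cv2.resize(a[130:250,290:360],None,fx=4.8,fy=4.8,interpolation=2)]))
E
```

```text
(no output)
```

View pics/a8.png

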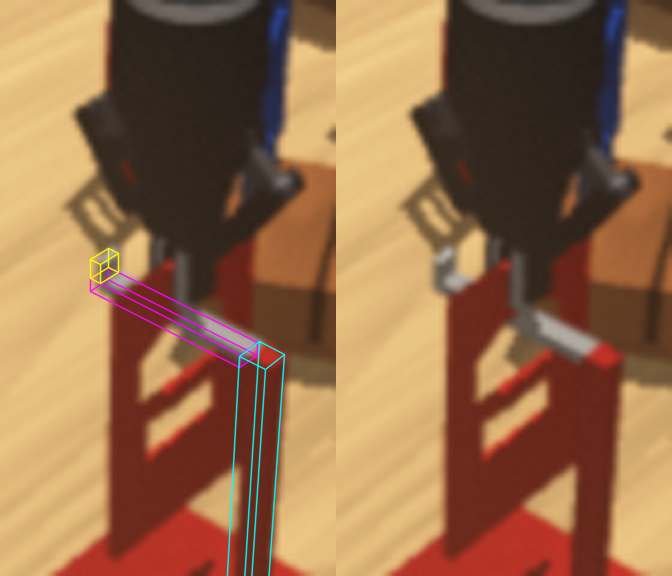

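Contact at TCP z=0.208, just where predicted. Relieving 1 mm, then opening.

>>> move_arm(
  steps=[
    {"dx":0,"dy":0,"dz":-1,"turn":0,"hand":1},
    {"dx":0,"dy":0,"dz":-1.5,"turn":0,"hand":0.95},
    {"dx":0,"dy":0,"dz":-1.5,"turn":0,"hand":0.88},
    {"dx":0,"dy":0,"dz":-1.5,"turn":0,"hand":0.8},
    {"dx":0,"dy":0,"dz":-1.5,"turn":0,"hand":0.7},
    {"dx":0,"dy":0,"dz":-1.5,"turn":0,"hand":0.7},
    {"dx":0,"dy":0,"dz":-1.5,"turn":0,"hand":0.7},
  ],
  force=20,
)

```text
t: 10.8
tcp_pos: [0.5924, -0.0061, 0.2077]
tcp_rot: [[-0.011, 1.0, -0.0], [1.0, 0.011, 0.0], [0.0, -0.0, -1.0]]
ft_force: [0.2, -0.1, -0.4]
finger_gap: 0.0255
```

```bash
python3 go.py .5956 -.0055 .208 0.6
python3 pic.py a9 "(240,90,390,290)" "(260,120,410,320)"
```

```text
t 10.8 pos [ 0.5924 -0.0061  0.2077] yang 0.63 tilt [-0.  0.] F [ 0.21 -0.11 -0.38] gap 0.0255 -> shift [ 0.6  3.2 -0.3] turn 0.0005
```

View pics/a9.png

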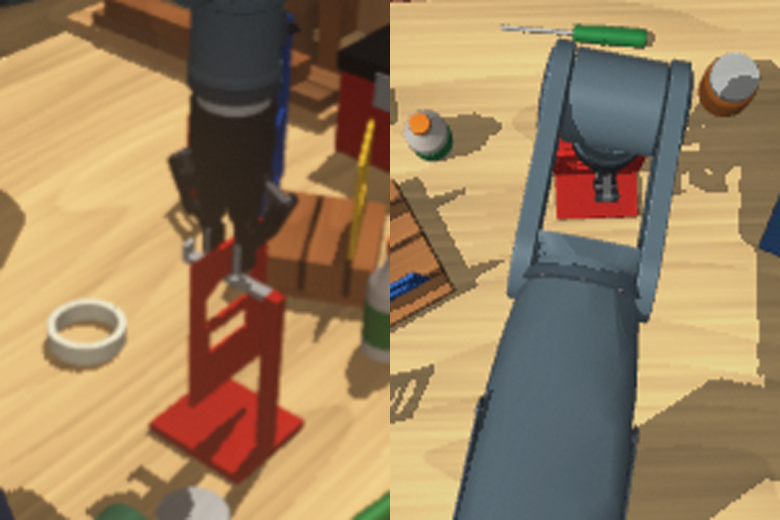

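Released, plate hangs. Raising straight up.

>>> move_arm(
  steps=[
    {"dx":0,"dy":0,"dz":-8,"turn":0,"hand":0.7},
    {"dx":0,"dy":0,"dz":-20,"turn":0,"hand":0.7},
    {"dx":0,"dy":0,"dz":-40,"turn":0,"hand":0.6},
    {"dx":0,"dy":0,"dz":-70,"turn":0,"hand":0.5},
    {"dx":0,"dy":0,"dz":-110,"turn":0,"hand":0.5},
    {"dx":0,"dy":0,"dz":-140,"turn":0,"hand":0.5},
    {"dx":0,"dy":0,"dz":-140,"turn":0,"hand":0.5},
  ],
  force=50,
)

```text
t: 11.78
tcp_pos: [0.5939, -0.0064, 0.3523]
tcp_rot: [[-0.011, 1.0, 0.007], [1.0, 0.011, -0.002], [-0.002, 0.007, -1.0]]
ft_force: [-0.3, -0.5, -0.1]
finger_gap: 0.0424
```

```bash
python3 go.py .4344 .2654 .35 27.3
python3 pic.py a10 "(240,90,390,290)" "(260,120,410,320)"
```

```text
t 11.78 pos [ 0.5939 -0.0064  0.3523] yang 0.64 tilt [ 0.0072 -0.0015] F [-0.26 -0.46 -0.07] gap 0.0424 -> shift [ 273.5 -156.5    0.7] turn -0.4654
```

View pics/a10.png

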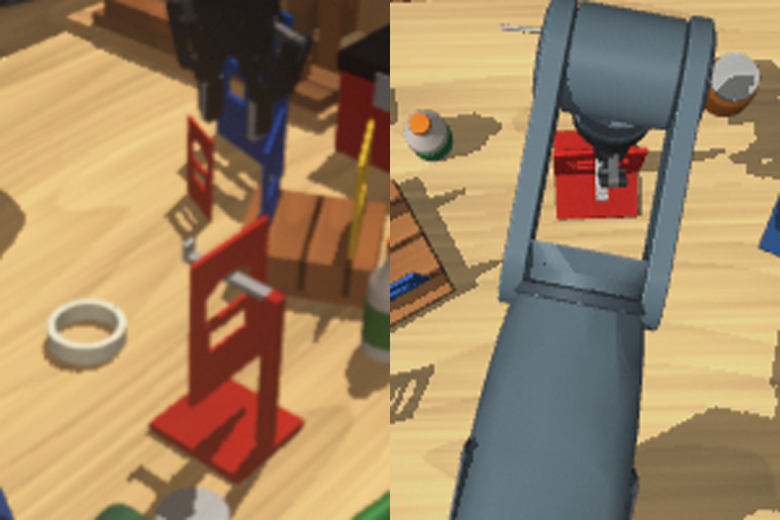

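Red hangs level on its hook. Going to the blue template in the block.

>>> move_arm(
  steps=[
    {"dx":35,"dy":-20,"dz":0,"turn":-0.06,"hand":0.5},
    {"dx":80,"dy":-46,"dz":0,"turn":-0.14,"hand":0.5},
    {"dx":130,"dy":-74,"dz":0,"turn":-0.22,"hand":0.5},
    {"dx":180,"dy":-103,"dz":0,"turn":-0.3,"hand":0.5},
    {"dx":225,"dy":-129,"dz":0,"turn":-0.39,"hand":0.5},
    {"dx":260,"dy":-149,"dz":0,"turn":-0.44,"hand":0.5},
    {"dx":273,"dy":-156,"dz":0,"turn":-0.465,"hand":0.5},
    {"dx":273,"dy":-156,"dz":0,"turn":-0.465,"hand":0.5},
    {"dx":273,"dy":-156,"dz":0,"turn":-0.465,"hand":0.5},
  ],
  force=50,
)

```text
t: 13.0
tcp_pos: [0.4341, 0.2641, 0.3473]
tcp_rot: [[-0.457, 0.89, -0.001], [0.89, 0.457, -0.001], [-0.0, -0.001, -1.0]]
ft_force: [0.2, 0.3, -0.5]
finger_gap: 0.0427
```

```bash
python3 go.py .4355 .2652 .154 27.3
python3 pic.py b1
```

```text
t 13.0 pos [0.4341 0.2641 0.3473] yang 27.17 tilt [-0.0005 -0.0008] F [ 0.19  0.32 -0.54] gap 0.0427 -> shift [  0.4   1.9 193.3] turn -0.0022
```

View pics/b1.png

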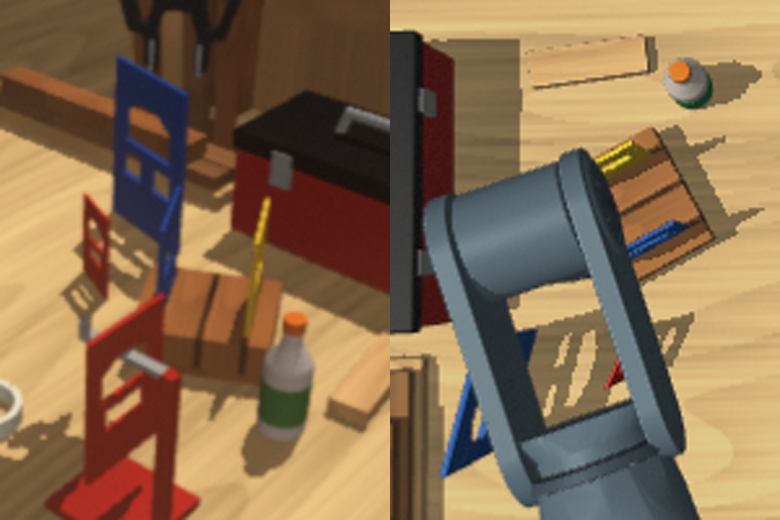

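>>> move_arm(
  steps=[
    {"dx":0,"dy":1,"dz":45,"turn":0,"hand":0.5},
    {"dx":0,"dy":2,"dz":95,"turn":0,"hand":0.5},
    {"dx":0,"dy":2,"dz":135,"turn":0,"hand":0.5},
    {"dx":0,"dy":2,"dz":170,"turn":0,"hand":0.5},
    {"dx":0,"dy":2,"dz":193,"turn":0,"hand":0.5},
    {"dx":0,"dy":2,"dz":193,"turn":0,"hand":0.5},
    {"dx":0,"dy":2,"dz":193,"turn":0,"hand":0.5},
  ],
  force=50,
)

```text
t: 13.98
tcp_pos: [0.4363, 0.2658, 0.1558]
tcp_rot: [[-0.457, 0.889, 0.001], [0.889, 0.457, 0.0], [-0.0, 0.001, -1.0]]
ft_force: [-0.6, 0.7, -0.1]
finger_gap: 0.0425
```

```bash
python3 go.py .4355 .2652 .154 27.3
python3 pic.py b2
```

```text
t 13.97 pos [0.4363 0.2658 0.1558] yang 27.22 tilt [0.0014 0.0004] F [-0.57  0.69 -0.09] gap 0.0425 -> shift [-0.2 -1.   1.8] turn -0.0015
```

View pics/b2.png

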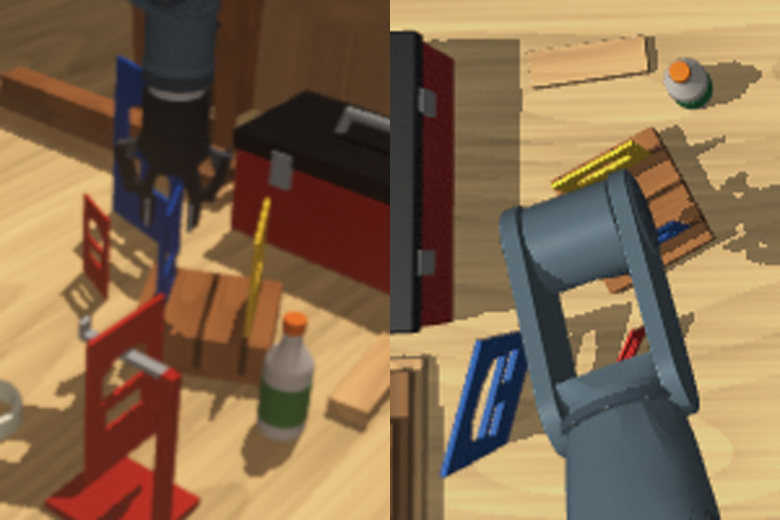

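Fingers straddle the blue plate (tips at x=147 and 193, plate at 172 in the left picture). Closing.

>>> move_arm(
  steps=[
    {"dx":0,"dy":0,"dz":1,"turn":0,"hand":0.6},
    {"dx":0,"dy":0,"dz":1,"turn":0,"hand":0.75},
    {"dx":0,"dy":0,"dz":1,"turn":0,"hand":0.9},
    {"dx":0,"dy":0,"dz":1,"turn":0,"hand":1},
    {"dx":0,"dy":0,"dz":1,"turn":0,"hand":1},
    {"dx":0,"dy":0,"dz":1,"turn":0,"hand":1},
    {"dx":0,"dy":0,"dz":1,"turn":0,"hand":1},
  ],
  force=50,
)

```text
t: 14.95
tcp_pos: [0.4354, 0.2661, 0.1541]
tcp_rot: [[-0.458, 0.889, 0.0], [0.889, 0.458, 0.0], [-0.0, 0.0, -1.0]]
ft_force: [0.0, 0.4, 3.0]
finger_gap: 0.0055
```

```bash
python3 go.py .4355 .2652 .154 27.3
```

```text
t 14.95 pos [0.4354 0.2661 0.1541] yang 27.27 tilt [0.0005 0.0002] F [0.   0.43 2.99] gap 0.0055 -> shift [-0.9 -0.4  0.1] turn -0.0005
```

>>> move_arm(
  steps=[
    {"dx":0,"dy":0,"dz":-10,"turn":0,"hand":1},
    {"dx":0,"dy":0,"dz":-25,"turn":0,"hand":1},
    {"dx":0,"dy":0,"dz":-40,"turn":0,"hand":1},
    {"dx":0,"dy":0,"dz":-60,"turn":0,"hand":1},
    {"dx":0,"dy":0,"dz":-90,"turn":0,"hand":1},
    {"dx":0,"dy":0,"dz":-130,"turn":0,"hand":1},
    {"dx":0,"dy":0,"dz":-165,"turn":0,"hand":1},
    {"dx":0,"dy":0,"dz":-190,"turn":0,"hand":1},
    {"dx":0,"dy":0,"dz":-190,"turn":0,"hand":1},
    {"dx":0,"dy":0,"dz":-190,"turn":0,"hand":1},
  ],
  force=50,
)

```text
t: 16.2
tcp_pos: [0.4346, 0.2658, 0.3429]
tcp_rot: [[-0.458, 0.889, -0.001], [0.889, 0.458, -0.0], [0.0, -0.002, -1.0]]
ft_force: [-0.9, 0.6, -2.1]
finger_gap: 0.005
```

```bash
python3 go.py .40 -.243 .345 -23.3
python3 pic.py b3 "(280,20,430,220)"
```

```text
t 16.2 pos [0.4346 0.2658 0.3429] yang 27.27 tilt [-0.0014 -0.0005] F [-0.87  0.64 -2.07] gap 0.005 -> shift [-436.4 -264.    -1.8] turn 0.8827
```

View pics/b3.png

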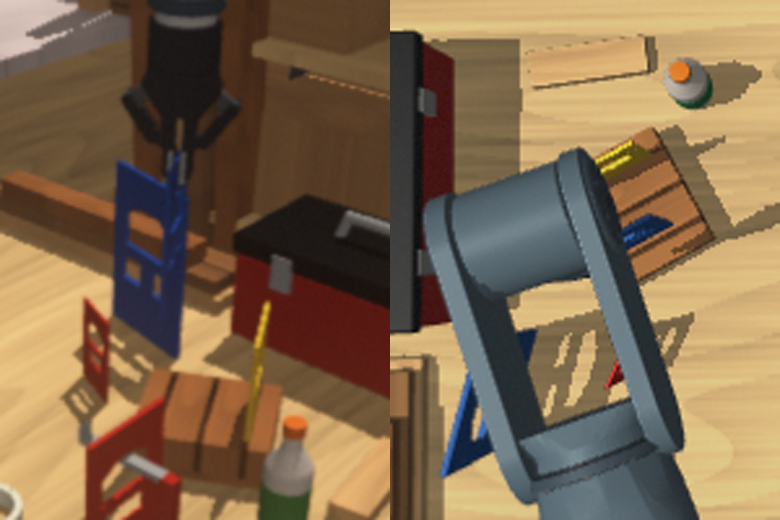

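>>> move_arm(
  steps=[
    {"dx":-20,"dy":-12,"dz":-2,"turn":0.04,"hand":1},
    {"dx":-60,"dy":-36,"dz":-2,"turn":0.12,"hand":1},
    {"dx":-110,"dy":-66,"dz":-2,"turn":0.22,"hand":1},
    {"dx":-160,"dy":-97,"dz":-2,"turn":0.32,"hand":1},
    {"dx":-210,"dy":-127,"dz":-2,"turn":0.42,"hand":1},
    {"dx":-260,"dy":-157,"dz":-2,"turn":0.53,"hand":1},
    {"dx":-310,"dy":-188,"dz":-2,"turn":0.63,"hand":1},
    {"dx":-360,"dy":-218,"dz":-2,"turn":0.73,"hand":1},
    {"dx":-405,"dy":-245,"dz":-2,"turn":0.82,"hand":1},
    {"dx":-436,"dy":-264,"dz":-2,"turn":0.883,"hand":1},
  ],
  force=50,
)

```text
t: 17.55
tcp_pos: [0.3994, -0.2444, 0.3444]
tcp_rot: [[0.4, 0.917, -0.002], [0.917, -0.4, 0.002], [0.001, -0.002, -1.0]]
ft_force: [-0.1, -0.0, -2.0]
finger_gap: 0.0048
```

>>> move_arm(
  steps=[
    {"dx":0,"dy":0,"dz":0,"turn":0,"hand":1},
    {"dx":0,"dy":0,"dz":0,"turn":0,"hand":1},
  ],
)

```text
t: 17.8
tcp_pos: [0.4001, -0.2418, 0.3448]
tcp_rot: [[0.396, 0.918, -0.001], [0.918, -0.396, 0.002], [0.001, -0.002, -1.0]]
ft_force: [-0.5, -0.0, -1.6]
finger_gap: 0.0048
```

```bash
python3 go.py .4077 -.246 .234 -23.3
python3 pic.py b4 "(130,120,280,320)" "(360,120,510,320)"
```

```text
t 17.8 pos [ 0.4001 -0.2418  0.3448] yang -23.31 tilt [-0.0013  0.0019] F [-0.54 -0.   -1.64] gap 0.0048 -> shift [ -0.9   8.9 110.8] turn -0.0001
```

View pics/b4.png

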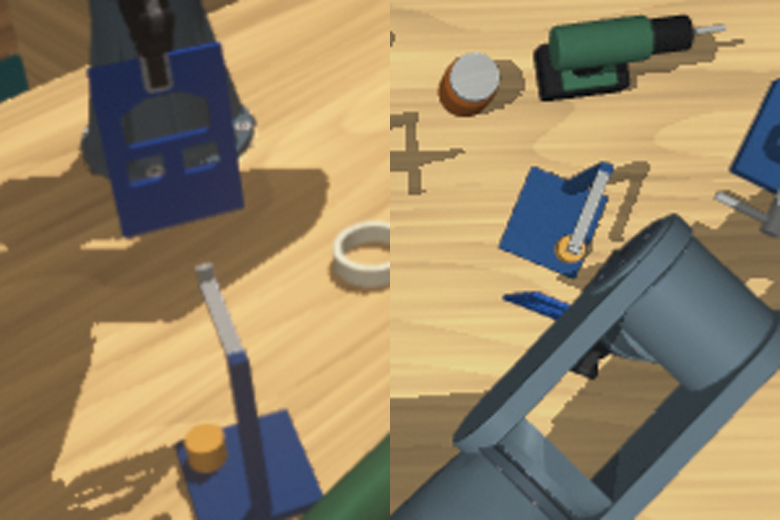

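>>> move_arm(
  steps=[
    {"dx":0,"dy":0,"dz":25,"turn":0,"hand":1},
    {"dx":0,"dy":3,"dz":60,"turn":0,"hand":1},
    {"dx":-1,"dy":6,"dz":92,"turn":0,"hand":1},
    {"dx":-1,"dy":9,"dz":108,"turn":0,"hand":1},
    {"dx":-1,"dy":9,"dz":111,"turn":0,"hand":1},
    {"dx":-1,"dy":9,"dz":111,"turn":0,"hand":1},
    {"dx":-1,"dy":9,"dz":111,"turn":0,"hand":1},
  ],
  force=50,
)

```text
t: 18.77
tcp_pos: [0.4088, -0.2474, 0.2361]
tcp_rot: [[0.396, 0.918, 0.002], [0.918, -0.396, -0.002], [-0.001, 0.002, -1.0]]
ft_force: [0.1, 0.2, 0.4]
finger_gap: 0.0051
```

```bash
python3 go.py .523 -.2955 .234 -23.3
python3 - <<'E'
from ov import *
p=manip.get_obs()["tcp_pos"];r=np.radians
a=viewer.snapshot("scene")[:,:,::-1].copy()
w=(150,150,260,300);s=3.5
o=draw("scene",a,tmpl(p[0],p[1],r(-23.3),p[2]-.008-.134)+hook(.523,-.2955,r(-23.3))[1:],w,s)
cv2.imwrite("pics/b5.png",np.hstack([o,cv2.resize(a[w[1]:w[3],w[0]:w[2]],None,fx=s,fy=s,interpolation=2)]))
E
```

```text
t 18.77 pos [ 0.4088 -0.2474  0.2361] yang -23.31 tilt [ 0.0016 -0.0016] F [0.11 0.25 0.38] gap 0.0051 -> shift [  1.  123.9   2.4] turn -0.0001
```

View pics/b5.png

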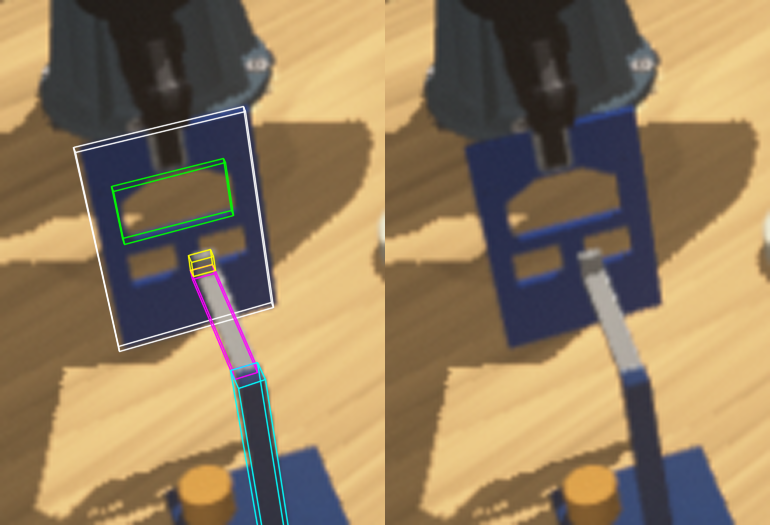

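Overlay and plate agree to about 2 mm. Sliding onto the blue prong.

>>> move_arm(
  steps=[
    {"dx":0,"dy":10,"dz":1,"turn":0,"hand":1},
    {"dx":0,"dy":25,"dz":2,"turn":0,"hand":1},
    {"dx":0,"dy":40,"dz":2,"turn":0,"hand":1},
    {"dx":1,"dy":57,"dz":2,"turn":0,"hand":1},
    {"dx":1,"dy":75,"dz":2,"turn":0,"hand":1},
    {"dx":1,"dy":95,"dz":2,"turn":0,"hand":1},
    {"dx":1,"dy":112,"dz":2,"turn":0,"hand":1},
    {"dx":1,"dy":122,"dz":2,"turn":0,"hand":1},
    {"dx":1,"dy":122,"dz":2,"turn":0,"hand":1},
    {"dx":1,"dy":122,"dz":2,"turn":0,"hand":1},
  ],
  force=50,
)

```text
t: 20.08
tcp_pos: [0.5204, -0.2941, 0.2326]
tcp_rot: [[0.396, 0.918, -0.001], [0.918, -0.396, 0.0], [0.0, -0.001, -1.0]]
ft_force: [0.3, 1.1, -1.4]
finger_gap: 0.0056
```

```bash
python3 go.py .523 -.2955 .208 -23.3
python3 pic.py b6 "(150,150,300,350)" "(360,120,510,320)"
```

```text
t 20.07 pos [ 0.5204 -0.2941  0.2326] yang -23.31 tilt [-0.0006  0.0005] F [ 0.29  1.12 -1.36] gap 0.0056 -> shift [-0.3  3.  24.5] turn -0.0002
```

View pics/b6.png

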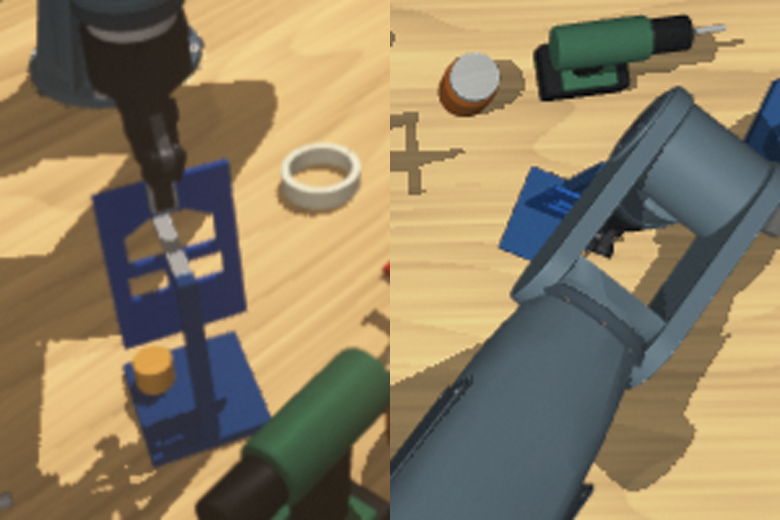

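>>> move_arm(
  steps=[
    {"dx":0,"dy":0,"dz":8,"turn":0,"hand":1},
    {"dx":0,"dy":0,"dz":15,"turn":0,"hand":1},
    {"dx":0,"dy":0,"dz":20,"turn":0,"hand":1},
    {"dx":0,"dy":0,"dz":23,"turn":0,"hand":1},
    {"dx":0,"dy":0,"dz":23,"turn":0,"hand":1},
    {"dx":0,"dy":0,"dz":23,"turn":0,"hand":1},
  ],
  force=50,
)

```text
t: 20.92
tcp_pos: [0.5208, -0.2944, 0.21]
tcp_rot: [[0.396, 0.918, 0.0], [0.918, -0.396, -0.0], [-0.0, 0.0, -1.0]]
ft_force: [-0.1, 0.6, -1.0]
finger_gap: 0.0053
```

>>> move_arm(
  steps=[
    {"dx":0,"dy":0,"dz":1,"turn":0,"hand":1},
    {"dx":0,"dy":0,"dz":1,"turn":0,"hand":1},
  ],
  force=50,
)

```text
t: 21.18
tcp_pos: [0.5207, -0.2943, 0.2088]
tcp_rot: [[0.396, 0.918, 0.0], [0.918, -0.396, -0.0], [-0.0, 0.0, -1.0]]
ft_force: [0.1, -0.1, -1.3]
finger_gap: 0.0051
```

>>> move_arm(
  steps=[
    {"dx":0,"dy":0,"dz":1,"turn":0,"hand":1},
    {"dx":0,"dy":0,"dz":1,"turn":0,"hand":1},
  ],
  force=50,
)

```text
t: 21.42
tcp_pos: [0.5208, -0.2944, 0.2081]
tcp_rot: [[0.396, 0.918, 0.0], [0.918, -0.396, -0.0], [-0.0, 0.0, -1.0]]
ft_force: [-0.7, 0.4, 0.5]
finger_gap: 0.005
```

>>> move_arm(
  steps=[
    {"dx":0,"dy":0,"dz":1,"turn":0,"hand":1},
    {"dx":0,"dy":0,"dz":1,"turn":0,"hand":1},
  ],
  force=50,
)

```text
t: 21.68
tcp_pos: [0.5208, -0.2944, 0.208]
tcp_rot: [[0.396, 0.918, 0.001], [0.918, -0.396, -0.001], [-0.0, 0.001, -1.0]]
ft_force: [-2.6, 2.4, 6.5]
finger_gap: 0.0053
```

Contact at 0.208 with 6.5 N. Relieving and opening.

>>> move_arm(
  steps=[
    {"dx":0,"dy":0,"dz":-1,"turn":0,"hand":1},
    {"dx":0,"dy":0,"dz":-1,"turn":0,"hand":0.95},
    {"dx":0,"dy":0,"dz":-1,"turn":0,"hand":0.88},
    {"dx":0,"dy":0,"dz":-1,"turn":0,"hand":0.8},
    {"dx":0,"dy":0,"dz":-1,"turn":0,"hand":0.7},
    {"dx":0,"dy":0,"dz":-1,"turn":0,"hand":0.7},
    {"dx":0,"dy":0,"dz":-1,"turn":0,"hand":0.7},
  ],
  force=20,
)

```text
t: 22.55
tcp_pos: [0.5207, -0.2943, 0.2077]
tcp_rot: [[0.396, 0.918, -0.0], [0.918, -0.396, 0.0], [-0.0, -0.0, -1.0]]
ft_force: [0.0, -1.1, 0.2]
finger_gap: 0.0256
```

```bash
python3 go.py .523 -.2955 .208 -23.3
python3 pic.py b7 "(150,150,300,350)" "(360,120,510,320)"
```

```text
t 22.55 pos [ 0.5207 -0.2943  0.2077] yang -23.32 tilt [-0.0001  0.    ] F [ 0.04 -1.1   0.16] gap 0.0256 -> shift [-0.1  2.6 -0.3] turn -0.0004
```

View pics/b7.png

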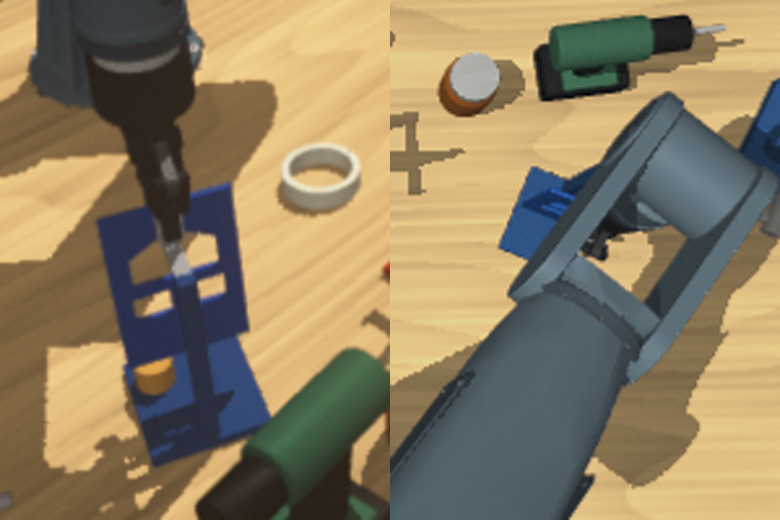

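>>> move_arm(
  steps=[
    {"dx":0,"dy":0,"dz":-8,"turn":0,"hand":0.7},
    {"dx":0,"dy":0,"dz":-20,"turn":0,"hand":0.7},
    {"dx":0,"dy":0,"dz":-40,"turn":0,"hand":0.7},
    {"dx":0,"dy":0,"dz":-75,"turn":0,"hand":0.7},
    {"dx":0,"dy":0,"dz":-120,"turn":0,"hand":0.7},
    {"dx":0,"dy":-50,"dz":-150,"turn":0,"hand":0.7},
    {"dx":0,"dy":-100,"dz":-150,"turn":0,"hand":0.7},
    {"dx":0,"dy":-130,"dz":-150,"turn":0,"hand":0.7},
    {"dx":0,"dy":-130,"dz":-150,"turn":0,"hand":0.7},
    {"dx":0,"dy":-130,"dz":-150,"turn":0,"hand":0.7},
  ],
  force=50,
)

```text
t: 23.9
tcp_pos: [0.4018, -0.2432, 0.3587]
tcp_rot: [[0.396, 0.918, 0.001], [0.918, -0.396, -0.001], [-0.001, 0.002, -1.0]]
ft_force: [0.1, 0.2, -0.1]
finger_gap: 0.0253
```

>>> move_arm(
  steps=[
    {"dx":0,"dy":0,"dz":0,"turn":0,"hand":0.7},
    {"dx":0,"dy":0,"dz":0,"turn":0,"hand":0.7},
    {"dx":0,"dy":0,"dz":0,"turn":0,"hand":0.7},
    {"dx":0,"dy":0,"dz":0,"turn":0,"hand":0.7},
    {"dx":0,"dy":0,"dz":0,"turn":0,"hand":0.7},
    {"dx":0,"dy":0,"dz":0,"turn":0,"hand":0.7},
    {"dx":0,"dy":0,"dz":0,"turn":0,"hand":0.7},
    {"dx":0,"dy":0,"dz":0,"turn":0,"hand":0.7},
  ],
)

```text
t: 24.9
tcp_pos: [0.4013, -0.2429, 0.3578]
tcp_rot: [[0.396, 0.918, 0.0], [0.918, -0.396, -0.0], [-0.0, 0.0, -1.0]]
ft_force: [1.1, 0.2, -0.2]
finger_gap: 0.0256
```

```bash
python3 - <<'E'
from ov import *
a=viewer.snapshot("scene")[:,:,::-1].copy();b=viewer.snapshot("top")[:,:,::-1].copy()
cv2.imwrite("pics/f1.png",cv2.resize(a[60:340,150:450],None,fx=2,fy=2,interpolation=2));cv2.imwrite("pics/f2.png",b)
a2=viewer.snapshot("scene")[:,:,::-1].astype(int)
d=abs(a2-a).max(2);print(d.max(),(d>20).sum())
E
```

```text
62 18
```

View pics/f1.png

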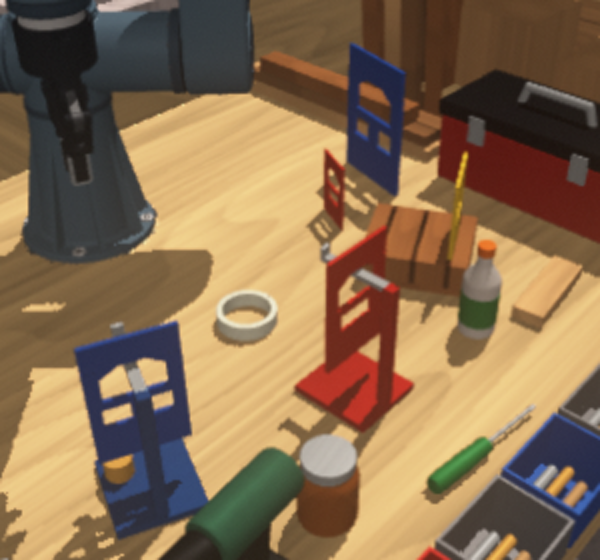

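View pics/f2.png

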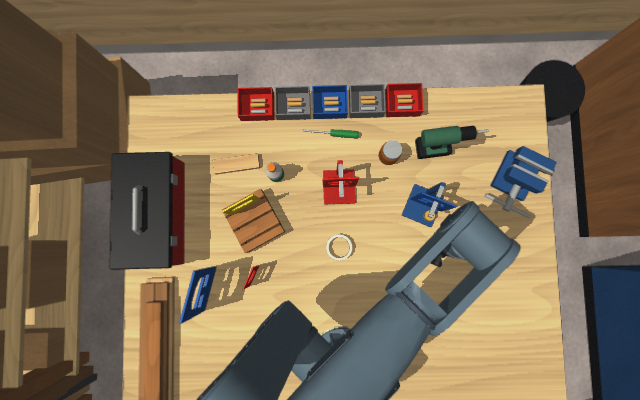

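Both plates hang on their own hooks, yellow is in its slot, and the bystanders are unmoved. I'll check that the plates are still.

```bash
python3 - <<'E'
from ov import *
a=viewer.snapshot("scene").astype(int)
for i in range(4): b=viewer.snapshot("scene").astype(int)
d=abs(a-b).max(2)>20; ys,xs=np.nonzero(d);print(list(zip(xs,ys)))
E
```

```text
[(np.int64(255), np.int64(197)), (np.int64(254), np.int64(198)), (np.int64(255), np.int64(198)), (np.int64(237), np.int64(220)), (np.int64(231), np.int64(256)), (np.int64(208), np.int64(263)), (np.int64(197), np.int64(318)), (np.int64(197), np.int64(319))]
```

>>> move_arm(
  steps=[
    {"dx":0,"dy":0,"dz":0,"turn":0,"hand":0.7},
    {"dx":0,"dy":0,"dz":0,"turn":0,"hand":0.7},
    {"dx":0,"dy":0,"dz":0,"turn":0,"hand":0.7},
    {"dx":0,"dy":0,"dz":0,"turn":0,"hand":0.7},
    {"dx":0,"dy":0,"dz":0,"turn":0,"hand":0.7},
    {"dx":0,"dy":0,"dz":0,"turn":0,"hand":0.7},
    {"dx":0,"dy":0,"dz":0,"turn":0,"hand":0.7},
    {"dx":0,"dy":0,"dz":0,"turn":0,"hand":0.7},
    {"dx":0,"dy":0,"dz":0,"turn":0,"hand":0.7},
    {"dx":0,"dy":0,"dz":0,"turn":0,"hand":0.7},
  ],
)

```text
t: 26.55
tcp_pos: [0.4013, -0.2429, 0.3578]
tcp_rot: [[0.396, 0.918, -0.0], [0.918, -0.396, -0.0], [-0.0, -0.0, -1.0]]
ft_force: [-0.1, 0.7, -0.3]
finger_gap: 0.0256
```

>>> move_arm(
  steps=[
    {"dx":0,"dy":0,"dz":0,"turn":0,"hand":0.7},
    {"dx":0,"dy":0,"dz":0,"turn":0,"hand":0.7},
    {"dx":0,"dy":0,"dz":0,"turn":0,"hand":0.7},
    {"dx":0,"dy":0,"dz":0,"turn":0,"hand":0.7},
    {"dx":0,"dy":0,"dz":0,"turn":0,"hand":0.7},
    {"dx":0,"dy":0,"dz":0,"turn":0,"hand":0.7},
    {"dx":0,"dy":0,"dz":0,"turn":0,"hand":0.7},
    {"dx":0,"dy":0,"dz":0,"turn":0,"hand":0.7},
    {"dx":0,"dy":0,"dz":0,"turn":0,"hand":0.7},
    {"dx":0,"dy":0,"dz":0,"turn":0,"hand":0.7},
  ],
)

```text
t: 27.8
tcp_pos: [0.4013, -0.2429, 0.3578]
tcp_rot: [[0.396, 0.918, 0.0], [0.918, -0.396, -0.0], [-0.0, 0.0, -1.0]]
ft_force: [0.9, 0.4, -0.3]
finger_gap: 0.0257
```

```bash
python3 - <<'E'
from ov import *
a=viewer.snapshot("scene").astype(int)
for i in range(5):
    b=viewer.snapshot("scene").astype(int)
    d=abs(a-b).max(2)>12; ys,xs=np.nonzero(d);print([(int(x),int(y)) for x,y in zip(xs,ys)])
E
```

```text
[(232, 262), (232, 263), (204, 271), (245, 274), (245, 277), (236, 306), (208, 310), (205, 328), (206, 328), (207, 328), (206, 329), (167, 351), (167, 352), (168, 352)]
[(232, 262), (232, 263), (203, 271), (204, 271), (245, 274), (245, 277), (197, 281), (203, 291), (236, 306), (208, 310), (205, 328), (206, 328), (206, 329), (167, 351), (167, 352), (168, 352)]
[(204, 271), (245, 274), (236, 306), (208, 310), (205, 328), (206, 328), (206, 329), (167, 351), (167, 352), (168, 352)]
[(242, 278)]
[(242, 278)]
```

The blue plate still shows a sub-pixel sway, and there is plenty of time, so I'll let it settle.

```bash
python3 - <<'E'
from ov import *
F=[viewer.snapshot("scene").astype(int) for i in range(120)]
for k in range(0,120,20):
    G=np.array(F[k:k+20]); d=(G.max(0)-G.min(0)).max(2)[240:360,150:260]; print(k,(d>12).sum(),d.max())
print(manip.get_obs()["t"])
E
```

```text
0 20 63
20 17 63
40 17 63
60 13 63
80 6 29
100 5 28
34.1
```

```bash
python3 - <<'E'
from ov import *
F=[]
for i in range(200): F.append(viewer.snapshot("scene").astype(int)[130:360,150:380])
for k in range(0,200,40):
    G=np.array(F[k:k+40]); d=(G.max(0)-G.min(0)).max(2); print(k,(d>12).sum(),d.max())
cv2.imwrite("pics/g.png",cv2.resize(F[-1][:,:,::-1].astype(np.uint8),None,fx=2.5,fy=2.5))
print(manip.get_obs()["t"])
E
```

```text
0 8 29
40 4 29
80 4 29
120 4 28
160 3 17
44.1
```

View pics/g.png

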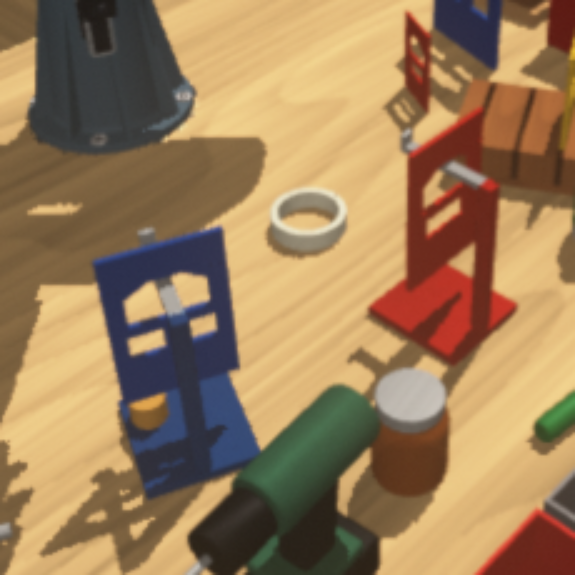

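Both plates hang on their own hooks, and the sway has died out to within pixel noise. Handing in.

```bash
python3 -c "
from station import manip
print(manip.sign_off())"
```

```text
the job is handed in; nothing more can be done
None
```

I lifted the red template and then the blue one out of the block, hung each by its grip opening on the hook of its own colour, released them and backed the arm clear. I handed the job in at about 44 s.

- **Contact:** both plates met their hooks at the predicted height. The peak force on the tool in the readings was about 10 N.
- **Final pictures:** both plates hang upright on their hooks. Yellow is still in its slot, and the large blue and small red look-alikes and the other items show no visible shift from the first pictures.
- **Stillness:** the blue plate swayed slightly after release, so I waited about 16 s. By the end only 3 pixels were still flickering, so any remaining motion is well under a pixel; I could not confirm it was exactly zero.
- **Refused call:** my first move call was refused because rows were missing keys; nothing moved.

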